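Park the bottle crate in its dock

ROBOT

A 6-joint arm with a two-finger parallel gripper is mounted at the origin on a cart in front of the work surface, level with it; the furniture and walls round the work are solid. World frame = base frame: x ahead of the robot, y to its left, z up, the work surface at z = 0. Lengths are in m, angles in rad, forces in N, time in s.
With the tool pointing down it reaches from about 0.375 to 0.975 m from the base axis. Payload 3.8 kg.
Tool frame: the origin (TCP) lies on the centre line of the jaws, within the pads' length; the fingertips stand 14 mm ahead of it and the grasp point (between the pads) lies 5 mm behind it; z points along the fingers, x is the direction in which the jaws open and shut, and the axes are right-handed (so a half turn about z gives the same grasp; the last joint's range is limited). The gripper opens to 85 mm and grips with 20 to 120 N. Pads are 22 mm wide; open, the fingers measure 114 mm over their backs; the gripper's body (76 mm by 85 mm) begins 54 mm behind the grasp point. The pads swing forward as they close: fully open they stand 13 mm farther back than shut.
Start: joints at [-1.269, 0.264, 1.604, -0, 1.274, -0.037], TCP at [0.224, -0.637, 0.245] pointing down, gripper open.
Joint ranges: [-2.63, 2.63], [-0.94, 2.18], [0.31, 2.57], [-1.31, 4.45], [0, 2.66], [-2.55, 2.55]. Speed limits (rad/s): [2.57, 2.57, 3.14, 3.14, 3.14, 3.14].

INTERFACE

Orientations are given as a rotation vector (axis times angle).
In Python, from workcell import bot gives the robot as it stands. The module is installed in compiled form; this text tells all that it offers.
- The arm moves only by the tool arm_command, never from a script. Its argument "steps" is one flat list of numbers, 7 for each row, row after row: the shift along the tool's x, y, z in units of 30 mm (1.0 is 30 mm), then the turn, a rotation vector about the tool's x, y, z in units of 6 degrees (1.0 is 6 degrees), then the opening, from 0 (shut) to 1 (fully open). In form: [tx, ty, tz, ax, ay, az, fingers, tx, ty, tz, ax, ay, az, fingers, ...]. A call has 1 to 10 rows; each row shifts and turns the commanded pose from where the row before left it, along the tool's axes as they then stand; what a row does not reach is not made up. A row lasts 1/8 s, in which the tool goes at most 62.5 mm and 10.7 degrees, less where a joint would pass 70% of its speed; a pose out of reach is approached as far as the arm can. A call is refused whole if a number of a shift passes 1 or a number of a turn 1, either way. A call with a gripper value outside its range is refused whole. The fingers move at their own pace and stop on an object; "squeeze" is the grip in N (left out, the last holds). Time passes only in rows, so rows that do not move let the fingers close. It gives the time, the measured TCP pose, the force and the opening at its end, in the units of the state.
- bot.read_state(): the state, without advancing time (a new reading comes with each control period).
- bot.read_camera(name): name is "scene" or "side" or "wrist"; returns a dict with "img" (400x640x3 uint8, red, green, blue), "camera_matrix" (3x3 intrinsics, pixels), "pose" (4x4, takes a point from camera to world coordinates); the wrist camera has in their place "T_tool_cam" (4x4, takes a point from camera to tool coordinates, whose origin is the TCP and whose axes are the tool frame's). Camera axes: x right, y down, z forward; pixel columns grow to the right and rows downward; lengths in m; the calibration is good to about 2 mm. A picture is of the moment at which its call begins: read the wrist's pose just before it. There is no depth.
- bot.finish_job(): hands the job in, once; it reports no verdict.
The state is a dict: "time": time; "q": joint angles; "joint_vel": joint speeds; "joint_torque": joint torques, N m; "tool_pos": TCP position; "tcp_rot": TCP orientation; "wrist_force": force on the tool from outside, world axes, zero at the start; "torque": the same for the moment, N m; "width": opening from 0.0 (shut) to 1.0 (fully open).
Only numpy, scipy, OpenCV 4.12 (cv2) and the standard library are available. Lean on these libraries where they do the work, as an engineer would, in place of code of your own. Each camera call takes 0.05 s, during which the arm holds its last target.

TASK

Push the blue crate of amber bottles to the left across the bench into its dark steel dock, until its leading wall rests against the back stop and it stands squarely between the side rails. It is tall and stands on grippy feet, so push only with the fingertips, low near its base, so that it slides and never tips; do not grasp or lift it. Leave the bottles in it untouched and everything else on the bench where it is.

Things in the scene. Friction and masses are not known exactly. Their poses are not given: they have to be found in the camera images.
- crate: Blue slatted bottle crate with two amber bottles, about 0.9 kg in all, on grippy rubber feet, walls smooth and slippery. 84 mm deep (x) x 158 mm long (y) x 90 mm high, upright walls. Origin: centre of its underside, at bench level; x points roughly at the dock (within 9 degrees of the dock's x), z up. Bottles rise to 150 mm, 8 mm inside the walls: keep the gripper's body off them and off the rim.
- crate_front (a point): Where to push: middle of the crate's long wall facing away from the dock (crate x = -42 mm, 20 mm high). Closed wall band 3 to 44 mm high on all four sides, open slot 44 to 64, rim band 64 to 90. Pushed across its depth above about 50 mm it tips; below 35 mm it slides, at 8 to 13 N.
- dock: Dark steel dock fixed to the bench on the left: back stop and two side rails, 22 mm high, no floor, open on its -x side (to the right, world -y). Origin: on the bench where the crate's origin is when fully home; x points into the dock (roughly world +y), z up. The crate starts to the right of it, 125 to 195 mm before home and up to 16 mm to either side of the dock's axis.
- dock_stop (a point): Middle of the back stop, dock x = +42 mm, 12 mm high: the plane of its two black rubber bumpers, which the crate's leading wall (crate x = +42 mm) rests against when home.
- dock_mouth (a point): Middle of the dock's open mouth, dock x = -55 mm, on the bench; here the flared lead-ins are about 215 mm apart. They narrow to 170 mm at x = -7 mm (6 mm play each side of the crate); the straight rails behind, to x = +56 mm, are 174 mm apart.
- amber_blue: Brown amber glass bottle with blue cap, 68 mm across, 142 mm tall, standing loose in one cell of the crate on its floor 9 mm above the bench; origin at the centre of its underside. To be left in the crate, untouched.
- amber_black: Brown amber glass bottle with black cap, 66 mm across, 135 mm tall, standing loose in one cell of the crate on its floor 9 mm above the bench; origin at the centre of its underside. To be left in the crate, untouched.
- tube_rack: Bystander to be left alone: green tube rack with capped tubes, 58 x 170 x 122 mm; loose, origin at the centre of its underside.
- white_bottle: Bystander to be left alone: white bottle with red cap, 60 mm across, 120 mm tall; loose, origin at the centre of its underside.
- beaker: Bystander to be left alone: white plastic beaker, 65 mm across, 76 mm tall; loose, origin at the centre of its underside.
- tape_roll: Bystander to be left alone: beige tape roll lying flat, 61 mm across, 19 mm tall; loose, origin at the centre of its underside.
- slide_box: Bystander to be left alone: small green and white box of glass slides, 35 x 86 x 29 mm; loose, origin at the centre of its underside.
- petri: Bystander to be left alone: small petri dish with lid, 58 mm across, 15 mm tall; loose, origin at the centre of its underside.
Not all that is in view belongs to the job. There is more than one size of the crate; the job needs the larger.

How it is judged:
At the end, for the whole second after the job is handed in: The crate stands flat on the bench in the dock, its origin within 6 mm of home along the dock's x and 12 mm across, turned less than 0.06 rad from it, at rest, both bottles upright in their cells (x of crate in the frame of dock between -0.006 and 0.006 m and y of crate in the frame of dock between -0.012 and 0.012 m and angle between the x axis of crate and the x axis of dock, either way round below 0.06 rad and angle between crate's own z axis and vertical below 0.03 rad and height (world z) of crate below 0.005 m and linear speed of crate below 0.01 m/s and angle between each of amber_blue, amber_black's own z axis and vertical below 0.1 rad and horizontal distance between each of amber_blue, amber_black and crate below 0.06 m and height (world z) of each of amber_blue, amber_black below 0.02 m); the robot touches nothing.
It fails at once if The crate is tipped (leans more than about 7 degrees) (angle between crate's own z axis and vertical above 0.12 rad).
It fails at once if The crate is lifted off the bench (height (world z) of crate above 0.012 m).
It fails at once if The crate is pushed, pulled or held by its upper part instead of low near the base (contact force between the fingers and crate above 1 N and height (world z) of the grasp point above 0.075 m).
It fails at once if A bottle in the crate is touched by the fingers or lifted (contact force between the fingers and amber_blue above 1 N or contact force between the fingers and amber_black above 1 N or height (world z) of any of amber_blue, amber_black above 0.03 m).
It fails at once if A bystander is moved by more than 15 mm (distance of any of tube_rack, white_bottle, beaker, tape_roll, slide_box, petri from where it was at the start of the episode above 0.015 m).
It also fails if it takes over 42 s, if anything falls off the work surface, if the arm or the gripper's body presses on something with over 40 N, if the wrist force passes 120 N, or if a joint passes its speed limit or range.

## Working session

There is one attempt and no reset: what is moved stays moved. The work goes in short steps, Python scripts to look and compute and a tool call to move; the robot and the scene stay as the last step left them, time stands still between calls to the robot, and variables do not carry over. Pictures are saved under pics/ and viewed, and the job is handed in when it is done.

Besides the shell and the picture viewer there is one more tool, called after "Emit:" as name(argument=value, ...) on one line, values as JSON. arm_command: Moves the arm, as the interface text tells. Its arguments: {"type":"object","properties":{"steps":{"type":"array","items":{"type":"number"}},"squeeze":{"type":"number"}},"required":["steps"]}

```bash
mkdir -p pics
cat > h.py <<'E'
import numpy as np, cv2
from workcell import bot
from scipy.spatial.transform import Rotation as R
def cam(n):
    s=bot.read_state(); c=bot.read_camera(n)
    if 'pose' in c: T=np.array(c['pose'])
    else:
        W=np.eye(4); W[:3,:3]=R.from_rotvec(s['tcp_rot']).as_matrix(); W[:3,3]=s['tool_pos']; T=W@np.array(c['T_tool_cam'])
    return c['img'],np.array(c['camera_matrix']),T
def ray(K,T,u,v,z):
    d=T[:3,:3]@np.linalg.inv(K)@[u,v,1]; o=T[:3,3]; return o+d*(z-o[2])/d[2]
def proj(K,T,p):
    q=np.linalg.inv(T)@np.append(p,1); q=K@q[:3]; return q[:2]/q[2]
E
python3 - <<'E'
from h import *
for n in ['scene','side','wrist']:
    i,K,T=cam(n); cv2.imwrite(f'pics/{n}0.png',i[:,:,::-1]); np.savez(f'{n}0.npz',i=i,K=K,T=T); print(n,T[:3,3].round(3),T[:3,2].round(2),K[0,0])
s=bot.read_state(); print(s['time'],s['tool_pos'],s['tcp_rot'],s['wrist_force'],s['width'])
print(R.from_rotvec(s['tcp_rot']).as_matrix().round(3))
E
```

```text
scene [-0.132  1.007  1.152] [ 0.42 -0.6  -0.68] 439.05008128454665
side [ 0.526 -0.707  1.234] [ 0.    0.53 -0.85] 397.3742788934813
wrist [ 0.286 -0.614  0.372] [-0.25 -0.09 -0.97] 277.61553410056064
0.15 [ 0.22415883 -0.63612141  0.24421878] [-2.56325226e+00  1.81456966e+00  2.21886900e-03] [-0.2970174  -0.30993866 -0.00858082] 0.9988605863290608
[[ 0.332 -0.943 -0.001]
 [-0.943 -0.332  0.002]
 [-0.002 -0.    -1.   ]]
```

View pics/scene0.png

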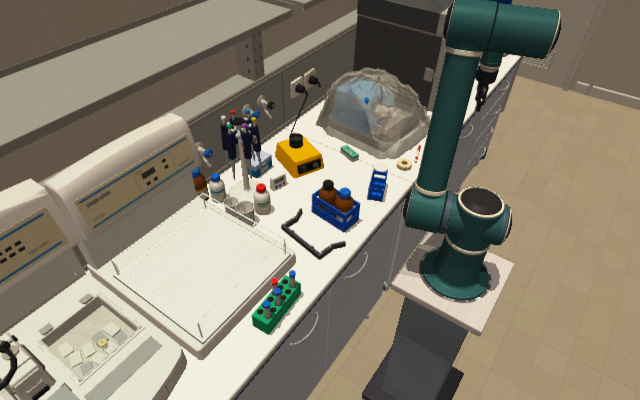

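View pics/side0.png

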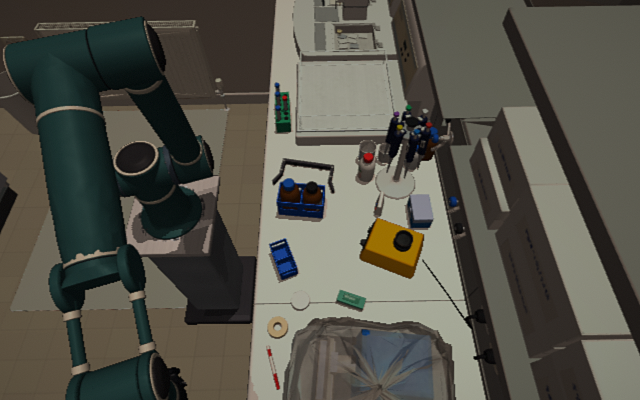

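View pics/wrist0.png

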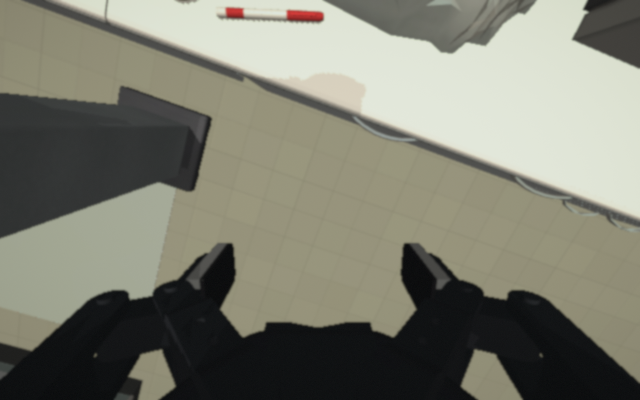

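Two things could be taken for the crate. One is the larger blue crate with two amber bottles, at side px (301,202) and scene px (336,205). The other is the small empty blue crate, at side (284,258) and scene (377,184). By the description I want the first. The dark dock is at side (305,173). I'll check this in a close crop.

Run:
```python
from h import *
d=np.load('side0.npz'); i=d['i'][140:290,250:400]; cv2.imwrite('pics/c1.png',cv2.resize(i[:,:,::-1],None,fx=4,fy=4,interpolation=cv2.INTER_CUBIC))
d=np.load('scene0.npz'); i=d['i'][160:270,260:410]; cv2.imwrite('pics/c2.png',cv2.resize(i[:,:,::-1],None,fx=5,fy=5,interpolation=cv2.INTER_CUBIC))
```

```text
(no output)
```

View pics/c1.png

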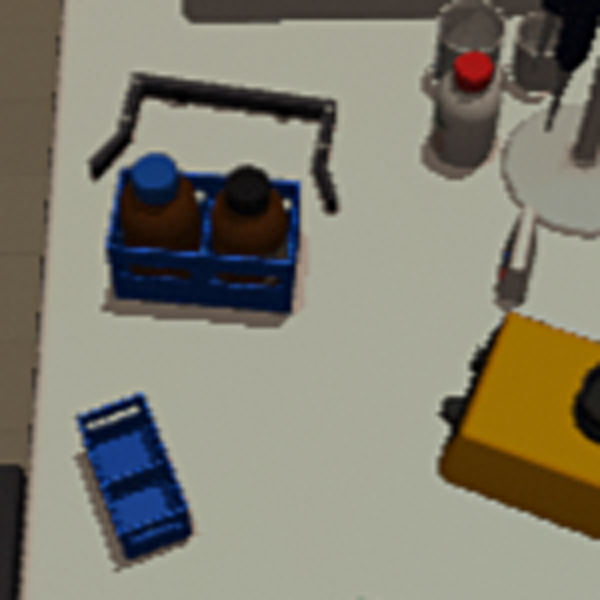

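View pics/c2.png

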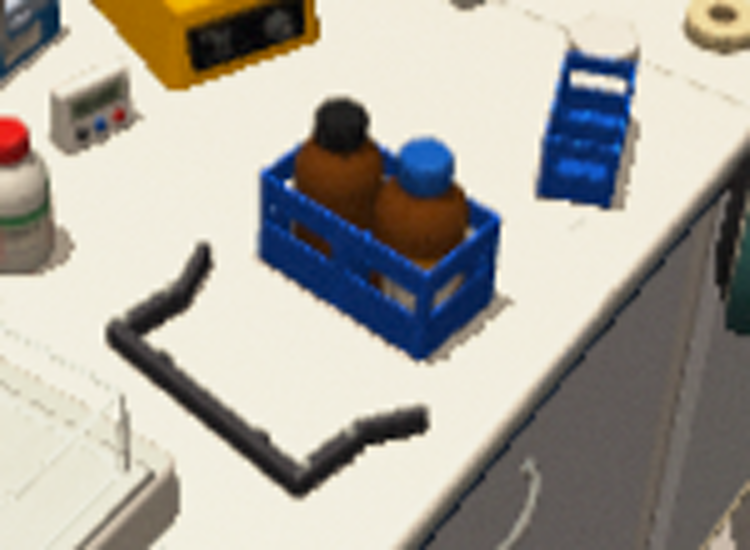

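Run:
```python
from h import *
a=np.load('side0.npz');b=np.load('scene0.npz')
def A(u,v,z): return ray(a['K'],a['T'],250+(u+.5)/4-.5,140+(v+.5)/4-.5,z)[:2].round(4)
def B(u,v,z): return ray(b['K'],b['T'],260+(u+.5)/5-.5,160+(v+.5)/5-.5,z)[:2].round(4)
print('side front bottom',A(113,297,.003),A(293,311,.003))
print('side front rim',A(109,250,.09),A(298,259,.09), 'rear rim',A(122,170,.09),A(300,182,.09))
print('scene lead bottom',B(260,258,.003),B(420,358,.003),B(494,290,.003))
print('scene lead rim',B(262,174,.09),B(425,266,.09),B(498,214,.09))
print('dock side top: stop front edge L,R',A(145,97,.0),A(325,118,.0),'top back',A(136,75,.022),A(333,101,.022),'tips',A(94,176,0),A(333,210,0))
print('dock scene: stop back top',B(108,325,.022),B(298,485,.022),'tips',B(205,245,.022),B(427,412,.022),)
print('small crate side',A(82,415,.05),A(142,395,.05),A(190,530,0.),A(128,558,0.))
print('small scene',B(540,195,0),B(610,205,0),B(570,50,.05),B(635,60,.05))
print('bystand white',ray(a['K'],a['T'],365,179,0),'petri',ray(a['K'],a['T'],300,300,.015),'slide',ray(a['K'],a['T'],350,300,.02))
hsv=cv2.cvtColor(a['i'],cv2.COLOR_RGB2HSV)
```

```text
side front bottom [ 0.3797 -0.0146] [ 0.5391 -0.0321]
side front rim [ 0.3849 -0.0182] [ 0.5434 -0.0304] rear rim [0.3929 0.0625] [0.5469 0.0466]
scene lead bottom [0.5489 0.0414] [0.3963 0.0571] [ 0.3892 -0.0335]
scene lead rim [0.547 0.043] [0.4006 0.0535] [ 0.3871 -0.0218]
dock side top: stop front edge L,R [0.4016 0.2071] [0.574  0.1784] top back [0.3945 0.2171] [0.5813 0.1822] tips [0.3566 0.1168] [0.5781 0.0745]
dock scene: stop back top [0.5851 0.1773] [0.3907 0.2185] tips [0.5786 0.0703] [0.3561 0.1129]
small crate side [ 0.3642 -0.151 ] [ 0.4127 -0.1339] [ 0.4507 -0.2323] [ 0.4009 -0.2552]
small scene [ 0.416  -0.1471] [ 0.3663 -0.1693] [ 0.4601 -0.2605] [ 0.4119 -0.2803]
bystand white [0.70053591 0.13010584 0.        ] petri [ 0.46178143 -0.32940529  0.015     ] slide [ 0.61663309 -0.33393106  0.02      ]
```

Measurements from the two views agree within about 8 mm. The crate is about 158–160 mm long, with its centre near (0.467, 0.012) and its x axis at yaw ≈ 85°. The dock's home is near (0.478, 0.148), yaw ≈ 79°. The crate therefore starts about 135 mm before home and about 14 mm off the axis, which is within the limits stated.

My plan is to push with the jaws open and parallel to the wall. I'll tilt the tool about 36° so the tips lead and the body stays clear of the rim.

Emit:
arm_command(steps=[-1,-0.96,0,0,0,0,1,-1,-0.96,0,0,0,0,1,-1,-0.96,0,0,0,0,1,-1,-0.96,0,0,0,0,1,-1,-0.96,0,0,0,0,1,-1,-0.96,0,0,0,0,1,-1,-0.96,0,0,0,0,1,-1,-0.96,0,0,0,0,1,-1,-0.96,0,0,0,0,1,-1,-0.96,0,0,0,0,1])

```text
time: 1.4
tool_pos: [0.3965, -0.2566, 0.2451]
tcp_rot: [-2.564, 1.815, 0.0]
wrist_force: [0.2, -0.1, 0.1]
width: 0.997
```

Emit:
arm_command(steps=[-1,-0.96,0,0,0,-1,1,0,0,0,0,0,-1,1,0,0,0,0,0,-1,1,0,0,0,0,0,-1,1,0,0,0,0,0,-1,1,0,0,0,0,0,-1,1,0,0,0,0,0,-1,1,0,0,0,0,0,-1,1,0,0,0,0,0,-1,1,0,0,0,0,0,-1,1])

```text
time: 2.65
tool_pos: [0.4132, -0.2199, 0.245]
tcp_rot: [-3.128, 0.284, 0.001]
wrist_force: [-0.4, 1.0, 0.8]
width: 1.003
```

Run:
```python
from h import *
s=bot.read_state(); print(s['time'],s['tool_pos'],s['q'],s['wrist_force'],s['width'])
print(R.from_rotvec(s['tcp_rot']).as_matrix().round(3))
i,K,T=cam('wrist'); cv2.imwrite('pics/w1.png',i[:,:,::-1]); np.savez('w1.npz',i=i,K=K,T=T)
```

```text
2.65 [ 0.41318208 -0.21992625  0.24495611] [-5.42359087e-01 -1.35317391e-01  2.02802677e+00  5.82712405e-06
  1.24947294e+00 -3.61066477e-01] [-0.36504224  0.98300967  0.76086019] 1.0026817346566415
[[ 0.984 -0.18  -0.001]
 [-0.18  -0.984  0.   ]
 [-0.001 -0.    -1.   ]]
```

View pics/w1.png

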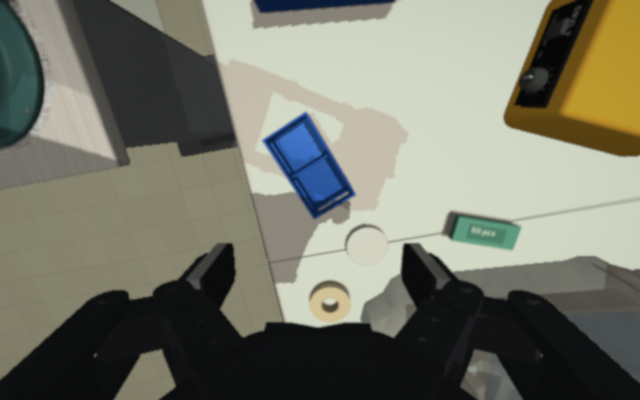

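Picture: the small crate is at px (310,165). The large crate's front wall is at the top edge, px (255–395, 10). Next I'll move forward over the pushing side and look again.

Emit:
arm_command(steps=[0.15,-0.9,0,0,0,0.3,1,0.15,-0.9,0,0,0,0,1,0.15,-0.9,0,0,0,0,1,0.15,-0.9,0,0,0,0,1,0.15,0,0,0,0,0,1])

```text
time: 3.32
tool_pos: [0.458, -0.1179, 0.2451]
tcp_rot: [-3.123, 0.337, 0.001]
wrist_force: [0.0, -0.3, -0.7]
width: 1.001
```

Run:
```python
from h import *
i,K,T=cam('wrist'); cv2.imwrite('pics/w2.png',i[:,:,::-1]); np.savez('w2.npz',i=i,K=K,T=T)
```

```text
(no output)
```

View pics/w2.png

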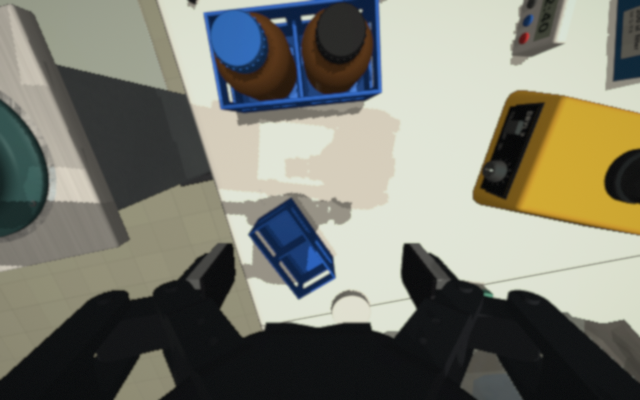

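Run:
```python
from h import *
a=np.load('w2.npz')
f=lambda u,v,z: ray(a['K'],a['T'],u,v,z)[:2].round(4)
print(f(220,109,.09),f(382,95,.09),f(206,13,.09),'small',f(250,234,.05),f(291,198,.05),f(335,268,.0),f(300,298,0.0))
p=f(382,95,.09)-f(220,109,.09); print(np.hypot(*p),np.degrees(np.arctan2(p[1],p[0])))
i=a['i'][0:130,190:400]; cv2.imwrite('pics/w2c.png',cv2.resize(i[:,:,::-1],None,fx=3.8,fy=3.8,interpolation=cv2.INTER_CUBIC))
print(bot.read_state()['tool_pos'])
```

```text
[ 0.3819 -0.0181] [ 0.5376 -0.0388] [0.3944 0.0627] small [ 0.361  -0.1633] [ 0.4221 -0.129 ] [ 0.453  -0.2598] [ 0.3903 -0.2987]
0.1570699844018582 -7.5729486405434026
[ 0.45834865 -0.11894913  0.24515401]
```

View pics/w2c.png

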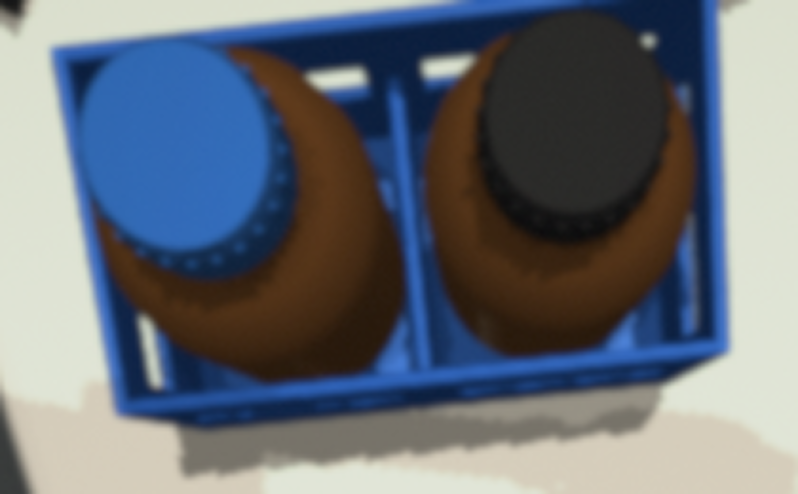

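Emit:
arm_command(steps=[0,0,0,0,0,-1,1,0,0,0,1,0,0,1,0,0,0,1,0,0,1,0,0,0,1,0,0,1,0,0,0,1,0,0,1,0,0,0,1,0,0,1,0,0,0,1,0,0,1,0,0,0,0,0,0,1])

```text
time: 4.38
tool_pos: [0.4569, -0.1211, 0.2438]
tcp_rot: [-2.509, 0.146, -0.043]
wrist_force: [-0.8, 0.2, 0.3]
width: 1.002
```

```bash
cat >> h.py <<'E'
def go(p):
    s=bot.read_state(); M=R.from_rotvec(s['tcp_rot']).as_matrix()
    print(s['time'],'pos',np.round(s['tool_pos'],4),'F',np.round(s['wrist_force'],1),'xyaw',np.degrees(np.arctan2(M[1,0],M[0,0])).round(2)); print(M.round(3)); print('units',(M.T@(np.array(p)-s['tool_pos'])/.03).round(2))
E
python3 - <<'E'
from h import *
go([.463,-.058,.13]); go([.463,-.058,.024])
E
```

```text
4.375 pos [ 0.4569 -0.1211  0.2438] F [-0.8  0.2  0.3] xyaw -6.62
[[ 0.993 -0.095  0.065]
 [-0.115 -0.803  0.584]
 [-0.003 -0.588 -0.809]]
units [-0.03  0.52  4.31]
4.375 pos [ 0.4569 -0.1211  0.2438] F [-0.8  0.2  0.3] xyaw -6.62
[[ 0.993 -0.095  0.065]
 [-0.115 -0.803  0.584]
 [-0.003 -0.588 -0.809]]
units [-0.02  2.6   7.17]
```

Emit:
arm_command(steps=[0,0.1,0.86,0,0,0,1,0,0.1,0.86,0,0,0,1,0,0.1,0.86,0,0,0,1,0,0.1,0.86,0,0,0,1,0,0.1,0.86,0,0,0,1,0,0,0,0,0,0,1])

```text
time: 5.12
tool_pos: [0.4635, -0.0546, 0.1311]
tcp_rot: [-2.51, 0.139, -0.041]
wrist_force: [0.2, 0.0, -0.6]
width: 0.997
```

Run:
```python
from h import *
go([.463,-.058,.024])
i,K,T=cam('side'); 
cv2.imwrite('pics/s1.png',cv2.resize(i[120:300,220:420,::-1],None,fx=3,fy=3,interpolation=cv2.INTER_CUBIC))
i,K,T=cam('wrist'); cv2.imwrite('pics/w3.png',i[:,:,::-1])
```

```text
5.125 pos [ 0.4635 -0.0546  0.1311] F [ 0.2  0.  -0.6] xyaw -6.3
[[ 0.994 -0.091  0.062]
 [-0.11  -0.804  0.584]
 [-0.003 -0.588 -0.809]]
units [0.01 2.19 2.82]
```

View pics/s1.png

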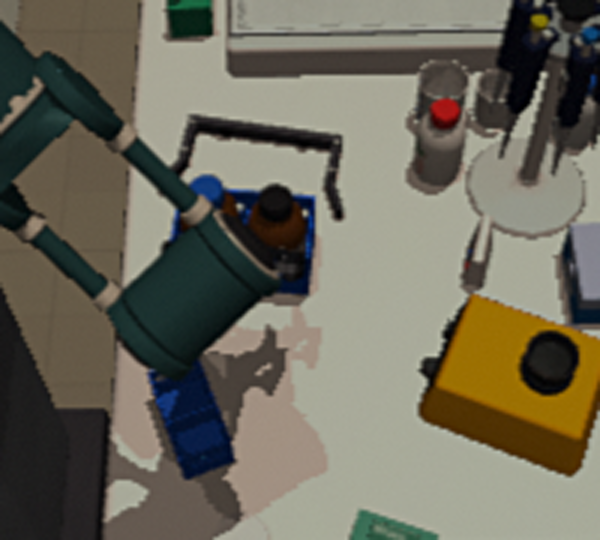

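View pics/w3.png

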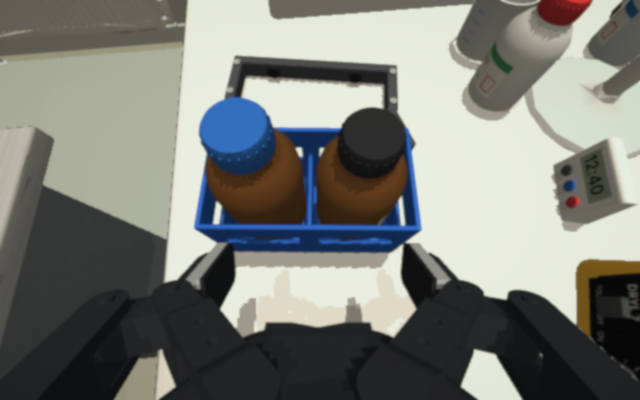

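Emit:
arm_command(steps=[0,0.5,0.4,0,0,0,1,0,0.45,0.6,0,0,0,1,0,0.45,0.6,0,0,0,1,0,0,0,0,0,0,1])

```text
time: 5.72
tool_pos: [0.4628, -0.0611, 0.0666]
tcp_rot: [-2.508, 0.142, -0.041]
wrist_force: [-0.3, 0.1, -0.3]
width: 0.999
```

Emit:
arm_command(steps=[0,0.2,0.3,0,0,0,1,0,0.2,0.3,0,0,0,1,0,0.2,0.3,0,0,0,1,0,0.15,0.22,0,0,0,1,0,0,0,0,0,0,1])

```text
time: 6.35
tool_pos: [0.4639, -0.0596, 0.0275]
tcp_rot: [-2.509, 0.14, -0.044]
wrist_force: [-0.2, 0.2, 0.5]
width: 1.0
```

Run:
```python
from h import *
go([.463,-.058,.024])
i,K,T=cam('wrist'); cv2.imwrite('pics/w4.png',i[:,:,::-1])
i,K,T=cam('scene'); cv2.imwrite('pics/sc4.png',cv2.resize(i[150:270,260:420,::-1],None,fx=4,fy=4,interpolation=cv2.INTER_CUBIC))
```

```text
6.35 pos [ 0.4639 -0.0596  0.0275] F [-0.2  0.2  0.5] xyaw -6.38
[[ 0.994 -0.091  0.064]
 [-0.111 -0.803  0.585]
 [-0.001 -0.588 -0.809]]
units [-0.03  0.03  0.12]
```

View pics/w4.png

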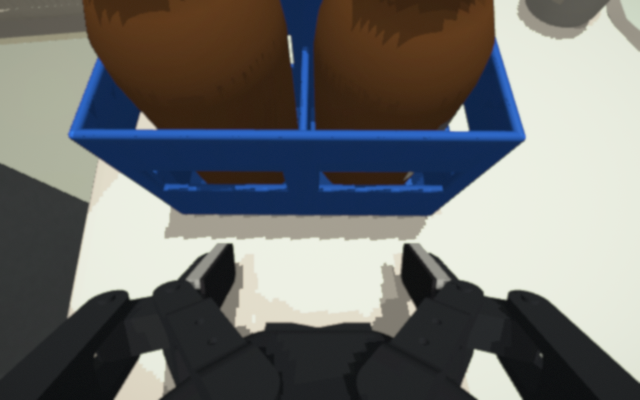

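View pics/sc4.png

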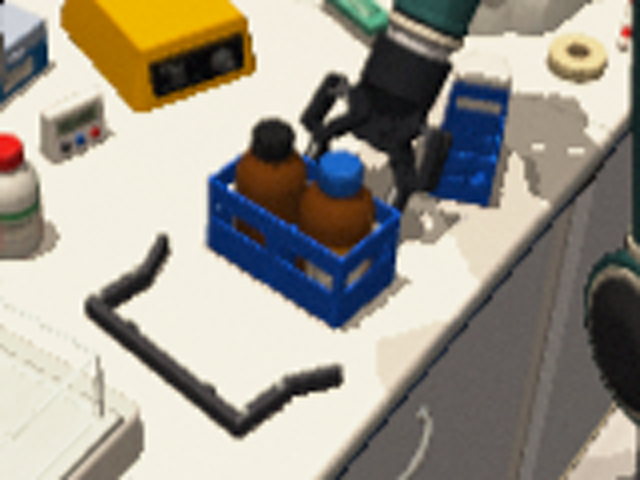

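Picture: the crate's wall is parallel to the jaws (rim at row 133, base at row 214) and centred at column 307, against 319 for the jaws. I'll lower about 3 mm, shift about 5 mm left and approach slowly.

Emit:
arm_command(steps=[-0.1,0.03,0.04,0,0,0,1,-0.1,0.03,0.04,0,0,0,1,0,-0.11,0.08,0,0,0,1,0,-0.11,0.08,0,0,0,1,0,-0.11,0.08,0,0,0,1,0,-0.11,0.08,0,0,0,1])

```text
time: 7.2
tool_pos: [0.4604, -0.0428, 0.0252]
tcp_rot: [-2.51, 0.14, -0.046]
wrist_force: [0.8, -0.2, 0.2]
width: 1.002
```

Run:
```python
from h import *
go([.463,-.058,.024])
i,K,T=cam('wrist'); cv2.imwrite('pics/w5.png',i[:,:,::-1])
```

```text
7.2 pos [ 0.4604 -0.0428  0.0252] F [ 0.8 -0.2  0.2] xyaw -6.38
[[ 0.994 -0.09   0.065]
 [-0.111 -0.804  0.584]
 [ 0.    -0.588 -0.809]]
units [ 0.14  0.42 -0.26]
```

View pics/w5.png

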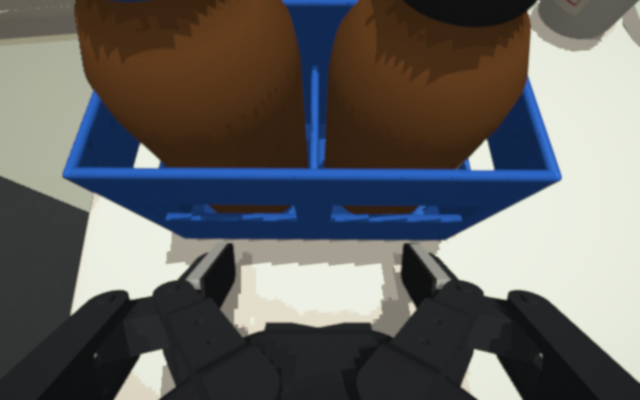

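Emit:
arm_command(steps=[0,-0.11,0.08,0,0,0,1,0,-0.11,0.08,0,0,0,1,0,-0.11,0.08,0,0,0,1])

```text
time: 7.62
tool_pos: [0.4623, -0.0326, 0.0251]
tcp_rot: [-2.514, 0.139, -0.048]
wrist_force: [-1.7, -8.3, 2.2]
width: 0.998
```

Emit:
arm_command(steps=[0,-0.11,0.08,0,0,0,1,0,-0.11,0.08,0,0,0,1,0,-0.11,0.08,0,0,0,1])

```text
time: 8.0
tool_pos: [0.4641, -0.0208, 0.0251]
tcp_rot: [-2.514, 0.14, -0.049]
wrist_force: [-0.7, -7.8, 1.3]
width: 1.0
```

Run:
```python
from h import *
go([.463,-.058,.024])
i,K,T=cam('wrist'); cv2.imwrite('pics/w6.png',i[:,:,::-1])
```

```text
8.0 pos [ 0.4641 -0.0208  0.0251] F [-0.7 -7.8  1.3] xyaw -6.43
[[ 0.994 -0.089  0.068]
 [-0.112 -0.807  0.581]
 [ 0.003 -0.584 -0.811]]
units [ 0.1   1.03 -0.69]
```

View pics/w6.png

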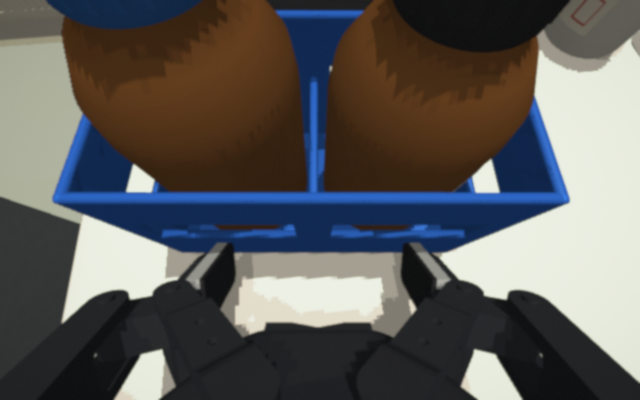

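Contact: about 8 N, and the crate slides flat. I'll keep pushing along its own heading, which also takes up the lateral offset, and lower a few mm.

Emit:
arm_command(steps=[0,-0.13,0.106,0,0,0,1,0,-0.13,0.106,0,0,0,1,0,-0.13,0.106,0,0,0,1,0,-0.13,0.106,0,0,0,1,0,-0.13,0.106,0,0,0,1,0,-0.13,0.106,0,0,0,1,0,-0.13,0.106,0,0,0,1,0,-0.13,0.106,0,0,0,1])

```text
time: 9.05
tool_pos: [0.4697, 0.0186, 0.0235]
tcp_rot: [-2.515, 0.14, -0.052]
wrist_force: [-0.8, -9.6, 4.6]
width: 1.0
```

Run:
```python
from h import *
go([.468,.097,.022])
i,K,T=cam('wrist'); cv2.imwrite('pics/w7.png',i[:,:,::-1])
i,K,T=cam('scene'); cv2.imwrite('pics/sc7.png',cv2.resize(i[150:270,260:420,::-1],None,fx=4,fy=4,interpolation=cv2.INTER_CUBIC))
```

```text
9.05 pos [0.4697 0.0186 0.0235] F [-0.8 -9.6  4.6] xyaw -6.45
[[ 0.994 -0.088  0.07 ]
 [-0.112 -0.807  0.58 ]
 [ 0.005 -0.584 -0.812]]
units [-0.35 -2.07  1.55]
```

View pics/w7.png

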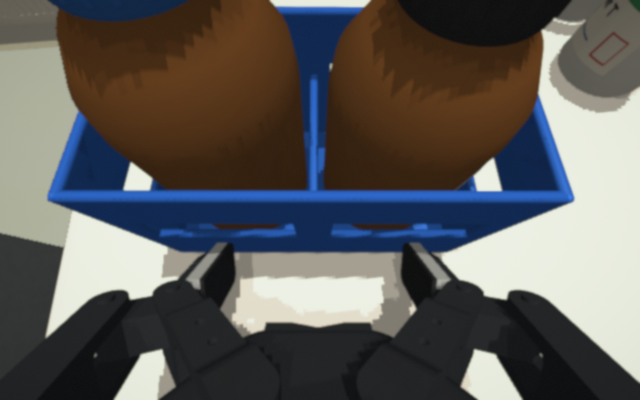

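View pics/sc7.png

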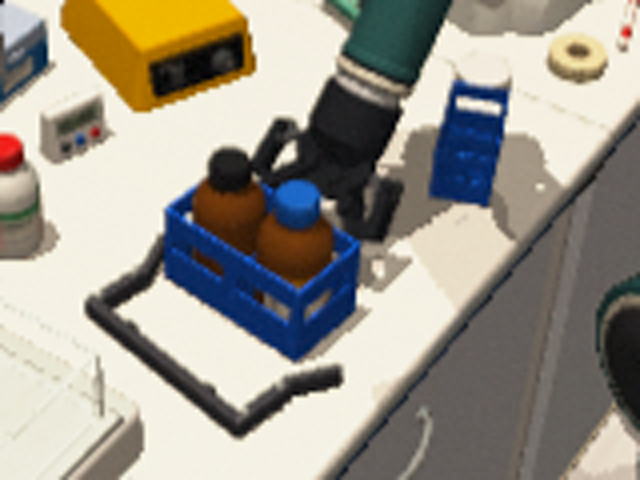

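Run:
```python
from h import *
i,K,T=cam('scene')
B=lambda u,v,z: ray(K,T,260+(u+.5)/4-.5,150+(v+.5)/4-.5,z)[:2]
H=np.array([.4777,.1477]);X=np.array([.187,.982]);Y=np.array([-.982,.187])
for u,v,z in [(167,258,.003),(298,358,.003),(166,206,.09),(301,287,.09),(85,303,.022),(238,425,.022),(164,237,.022),(342,375,.022)]:
    p=B(u,v,z); print(p.round(4),(p-H)@X.round(4),(p-H)@Y)
```

```text
[0.5705 0.0766] -0.05243986662681516 -0.1043952423299555
[0.4026 0.109 ] -0.05203395002898512 0.0665182984762579
[0.5573 0.0949] -0.03697660413711294 -0.08803153652318775
[0.4048 0.1081] -0.052557731252071756 0.06416686129077492
[0.5836 0.181 ] 0.0524974325688118 -0.09780743228210026
[0.3926 0.216 ] 0.05121359101303466 0.09630327815226868
[0.5777 0.0714] -0.05620490681690598 -0.11243410906775665
[0.3524 0.1179] -0.05266691691693009 0.11749554202115876
```

Emit:
arm_command(steps=[-0.015,-0.108,0.078,0,0,0,1,-0.015,-0.108,0.078,0,0,0,1,-0.015,-0.108,0.078,0,0,0,1,-0.015,-0.108,0.078,0,0,0,1])

```text
time: 9.7
tool_pos: [0.4699, 0.0348, 0.0234]
tcp_rot: [-2.515, 0.141, -0.052]
wrist_force: [0.9, -9.2, 3.5]
width: 0.999
```

Emit:
arm_command(steps=[-0.015,-0.108,0.078,0,0,0,1,-0.015,-0.108,0.078,0,0,0,1,-0.015,-0.108,0.078,0,0,0,1])

```text
time: 10.07
tool_pos: [0.4698, 0.047, 0.0234]
tcp_rot: [-2.514, 0.141, -0.052]
wrist_force: [-0.1, -9.2, 3.2]
width: 1.0
```

Run:
```python
from h import *
go([.468,.097,.022])
i,K,T=cam('wrist'); cv2.imwrite('pics/w8.png',i[:,:,::-1])
i,K,T=cam('scene'); cv2.imwrite('pics/sc8.png',cv2.resize(i[150:270,260:420,::-1],None,fx=4,fy=4,interpolation=cv2.INTER_CUBIC))
```

```text
10.075 pos [0.4698 0.047  0.0234] F [-0.1 -9.2  3.2] xyaw -6.49
[[ 0.994 -0.089  0.07 ]
 [-0.113 -0.807  0.58 ]
 [ 0.005 -0.584 -0.812]]
units [-0.25 -1.31  1.  ]
```

View pics/w8.png

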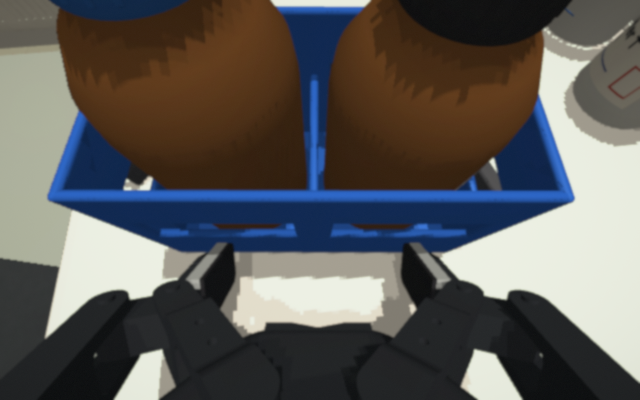

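View pics/sc8.png

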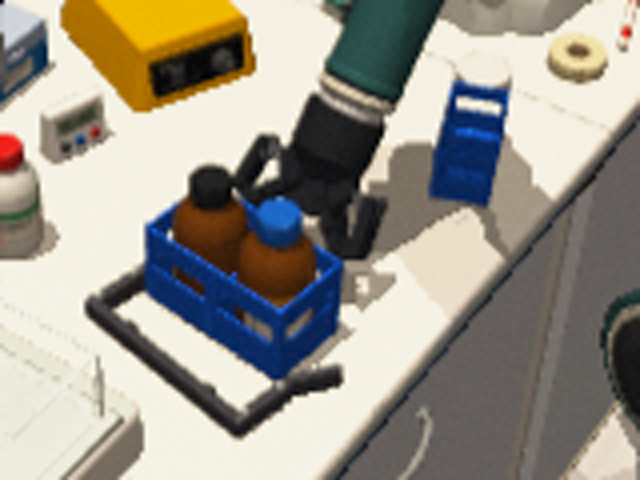

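Emit:
arm_command(steps=[-0.03,-0.108,0.078,0,0.05,0.07,1,-0.03,-0.108,0.078,0,0.05,0.07,1,-0.03,-0.108,0.078,0,0.05,0.07,1])

```text
time: 10.55
tool_pos: [0.4684, 0.0593, 0.0234]
tcp_rot: [-2.512, 0.175, -0.063]
wrist_force: [0.5, -9.2, 2.2]
width: 1.002
```

Emit:
arm_command(steps=[-0.03,-0.108,0.078,0,0.05,0.07,1,-0.03,-0.108,0.078,0,0.05,0.07,1,-0.03,-0.108,0.078,0,0.05,0.07,1])

```text
time: 10.92
tool_pos: [0.4674, 0.0717, 0.0234]
tcp_rot: [-2.51, 0.209, -0.073]
wrist_force: [-0.8, -9.3, 3.4]
width: 1.001
```

Run:
```python
from h import *
go([.468,.097,.022])
i,K,T=cam('wrist'); cv2.imwrite('pics/w9.png',i[:,:,::-1])
i,K,T=cam('scene'); cv2.imwrite('pics/sc9.png',cv2.resize(i[150:270,260:420,::-1],None,fx=4,fy=4,interpolation=cv2.INTER_CUBIC))
```

```text
10.925 pos [0.4674 0.0717 0.0234] F [-0.8 -9.3  3.4] xyaw -9.58
[[ 0.986 -0.133  0.101]
 [-0.166 -0.8    0.576]
 [ 0.004 -0.585 -0.811]]
units [-0.12 -0.65  0.53]
```

View pics/w9.png

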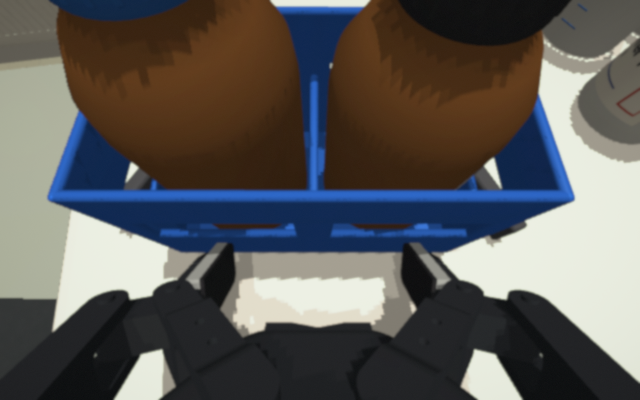

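View pics/sc9.png

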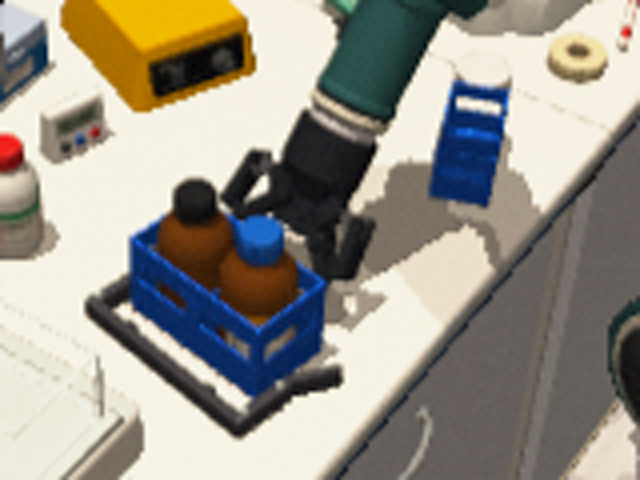

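The crate is in the throat with no rail contact. The rails show at columns 130 and 505, centred about the crate. I'll finish the turn and go straight in along the dock's axis.

Emit:
arm_command(steps=[0,-0.108,0.078,0,0.05,0.07,1,0,-0.108,0.078,0,0.05,0.07,1,0,-0.108,0.078,0,0,0,1,0,-0.108,0.078,0,0,0,1])

```text
time: 11.52
tool_pos: [0.4694, 0.0877, 0.0233]
tcp_rot: [-2.508, 0.231, -0.079]
wrist_force: [-2.9, -9.3, 3.4]
width: 1.005
```

Emit:
arm_command(steps=[0,-0.054,0.039,0,0,0,1,0,-0.054,0.039,0,0,0,1])

```text
time: 11.78
tool_pos: [0.4701, 0.0916, 0.0232]
tcp_rot: [-2.508, 0.231, -0.078]
wrist_force: [-1.7, -10.1, 3.2]
width: 0.999
```

Run:
```python
from h import *
go([.468,.097,.022])
i,K,T=cam('wrist'); cv2.imwrite('pics/w10.png',i[:,:,::-1])
i,K,T=cam('scene'); cv2.imwrite('pics/sc10.png',cv2.resize(i[180:270,270:370,::-1],None,fx=6,fy=6,interpolation=cv2.INTER_CUBIC))
```

```text
11.775 pos [0.4701 0.0916 0.0232] F [ -1.7 -10.1   3.2] xyaw -10.57
[[ 0.983 -0.147  0.11 ]
 [-0.183 -0.797  0.575]
 [ 0.003 -0.585 -0.811]]
units [-0.1  -0.11  0.13]
```

View pics/sc10.png

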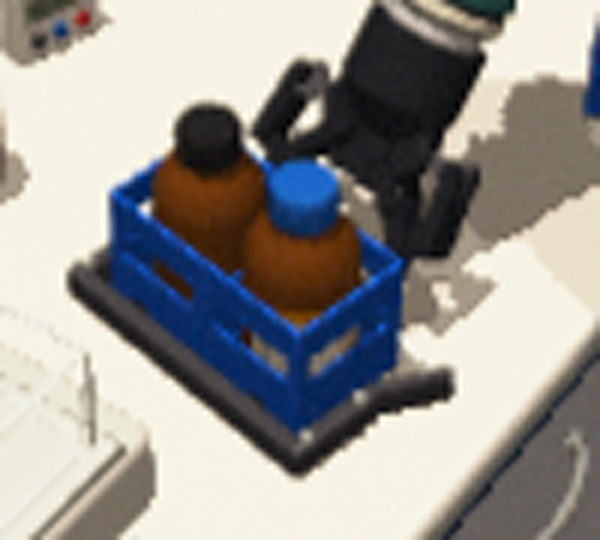

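View pics/w10.png

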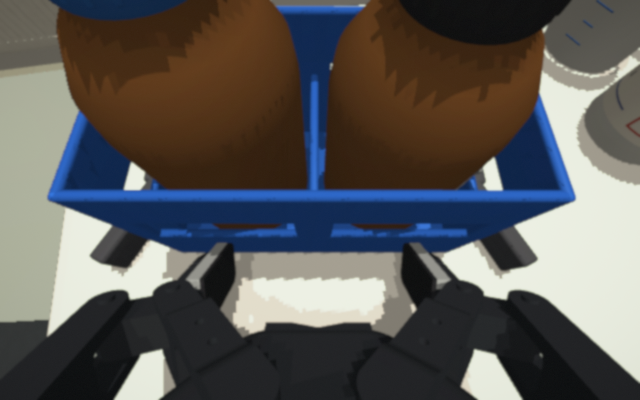

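Nearly home. I'll take 2 mm rows until the force rises.

Emit:
arm_command(steps=[0,-0.054,0.039,0,0,0,1,0,-0.054,0.039,0,0,0,1])

```text
time: 12.12
tool_pos: [0.4709, 0.0946, 0.023]
tcp_rot: [-2.51, 0.23, -0.079]
wrist_force: [-7.3, -22.5, 7.5]
width: 1.0
```

Emit:
arm_command(steps=[0,-0.054,0.039,0,0,0,1])

```text
time: 12.25
tool_pos: [0.4713, 0.0947, 0.0224]
tcp_rot: [-2.514, 0.229, -0.081]
wrist_force: [-12.1, -33.0, 11.6]
width: 1.002
```

Emit:
arm_command(steps=[0,-0.054,0.039,0,0,0,1])

```text
time: 12.38
tool_pos: [0.4717, 0.095, 0.0219]
tcp_rot: [-2.518, 0.229, -0.082]
wrist_force: [-18.7, -45.6, 16.7]
width: 1.002
```

Hard contact with the back stop: the force climbs with no motion. I'll back off and look.

Emit:
arm_command(steps=[0,0.11,-0.08,0,0,0,1,0,0.11,-0.08,0,0,0,1,0,0.11,-0.08,0,0,0,1,0,0.2,-0.14,0,0,0,1,0,0.2,-0.14,0,0,0,1,0,0,0,0,0,0,1])

```text
time: 13.12
tool_pos: [0.4655, 0.0744, 0.0229]
tcp_rot: [-2.504, 0.232, -0.074]
wrist_force: [-1.0, -0.2, -0.3]
width: 1.001
```

Run:
```python
from h import *
go([.468,.097,.022])
i,K,T=cam('wrist'); cv2.imwrite('pics/w11.png',i[:,:,::-1])
i,K,T=cam('scene'); np.savez('sc11.npz',i=i,K=K,T=T);cv2.imwrite('pics/sc11.png',cv2.resize(i[180:270,270:370,::-1],None,fx=6,fy=6,interpolation=cv2.INTER_CUBIC))
```

```text
13.125 pos [0.4655 0.0744 0.0229] F [-1.  -0.2 -0.3] xyaw -10.55
[[ 0.983 -0.149  0.107]
 [-0.183 -0.795  0.578]
 [-0.001 -0.588 -0.809]]
units [-0.06 -0.59  0.47]
```

View pics/sc11.png

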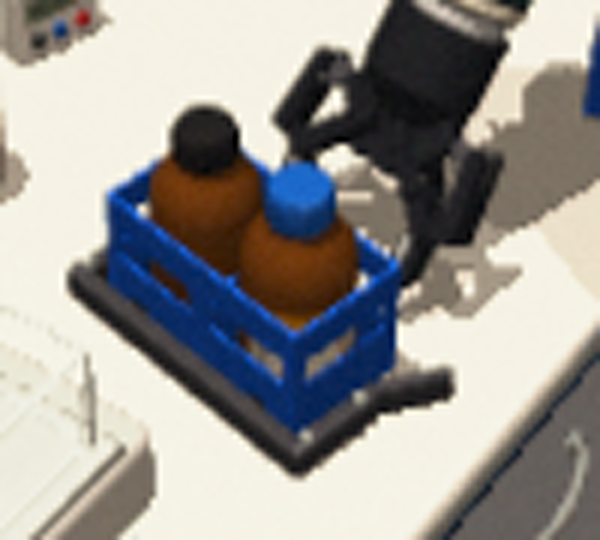

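View pics/w11.png

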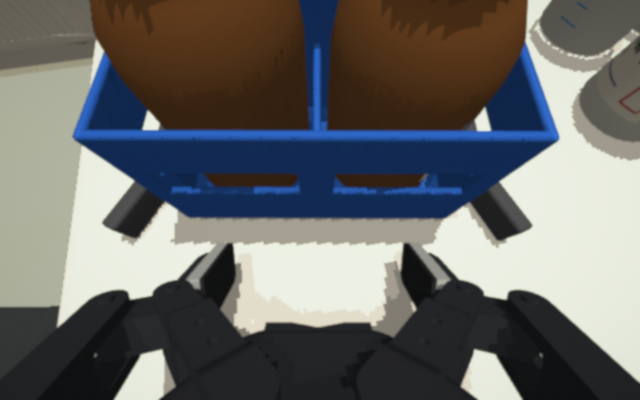

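Emit:
arm_command(steps=[0,0.5,-0.4,0,0,0,1,0,0.3,-0.6,0,0,0,1,0,-0.3,-0.7,0,0,0,1,0,-0.55,-0.8,0,0,0,1,0,-0.55,-0.8,0,0,0,1,0,-0.55,-0.8,0,0,0,1,0,-0.55,-0.8,0,0,0,1,0,-0.55,-0.8,0,0,0,1,0,-0.55,-0.8,0,0,0,1])

```text
time: 14.35
tool_pos: [0.4566, 0.0292, 0.2309]
tcp_rot: [-2.504, 0.23, -0.074]
wrist_force: [1.0, -0.4, 0.3]
width: 0.998
```

Emit:
arm_command(steps=[0,0,0,-1,0,0,1,0,0,0,-1,0,0,1,0,0,0,-1,0,0,1,0,0,0,-1,0,0,1,0,0,0,-1,0,0,1,0,0,0,-1,0,0,1,0,0,0,0,0,0,1])

```text
time: 15.22
tool_pos: [0.4569, 0.0306, 0.23]
tcp_rot: [-3.128, 0.282, 0.001]
wrist_force: [-0.5, -0.1, -1.4]
width: 0.996
```

Run:
```python
from h import *
go([.468,.097,.022])
i,K,T=cam('wrist'); np.savez('w12.npz',i=i,K=K,T=T); cv2.imwrite('pics/w12.png',i[:,:,::-1])
i,K,T=cam('side'); np.savez('s12.npz',i=i,K=K,T=T); cv2.imwrite('pics/s12.png',cv2.resize(i[130:290,220:400,::-1],None,fx=4,fy=3.7,interpolation=cv2.INTER_CUBIC))
```

```text
15.225 pos [0.4569 0.0306 0.23  ] F [-0.5 -0.1 -1.4] xyaw -10.29
[[ 0.984 -0.179 -0.001]
 [-0.179 -0.984  0.001]
 [-0.001 -0.001 -1.   ]]
units [-0.03 -2.24  6.94]
```

View pics/w12.png

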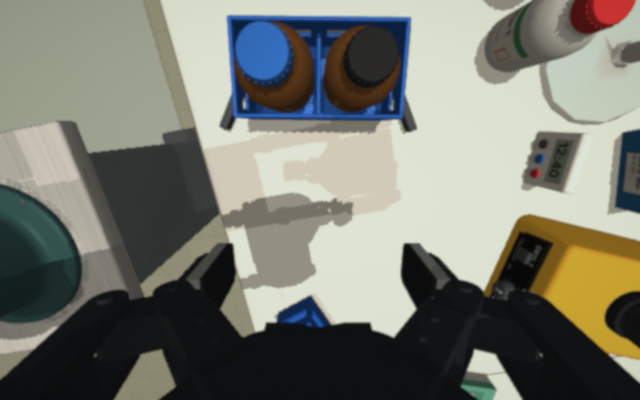

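View pics/s12.png

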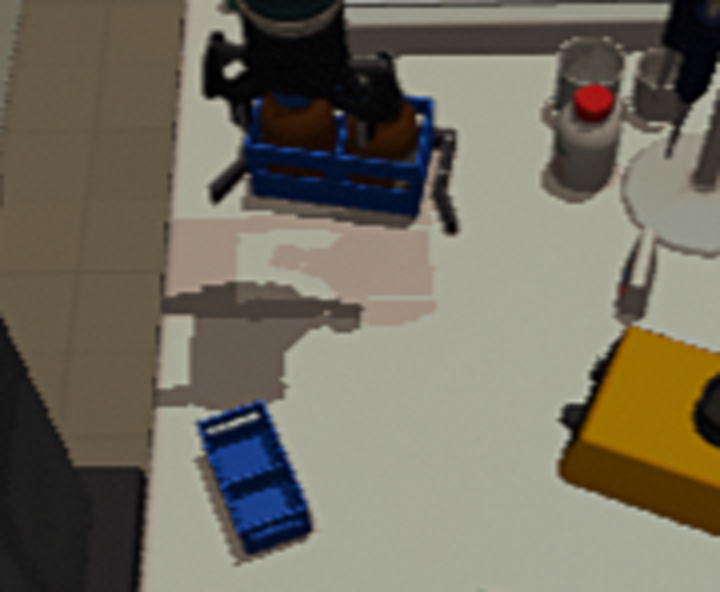

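Emit:
arm_command(steps=[0,-0.7,-0.5,0,0,0,1,0,-0.7,-0.5,0,0,0,1,0,-0.7,0,0,0,0,1,0,-0.7,0,0,0,0,1,0,0,0,0,0,0,1])

```text
time: 15.95
tool_pos: [0.4723, 0.1115, 0.2597]
tcp_rot: [-3.127, 0.287, 0.002]
wrist_force: [0.4, 0.4, 0.3]
width: 0.997
```

Run:
```python
from h import *
a=np.load('w12.npz'); f=lambda u,v,z: ray(a['K'],a['T'],u,v,z)[:2]
p=[f(231,117,.09),f(406,119,.09),f(410,18,.09),f(228,16,.09)]
c=np.mean(p,0); print(np.round(p,4),c, np.degrees(np.arctan2(*(p[1]-p[0])[::-1])))
H=np.array([.4777,.1477]);X=np.array([.187,.982]);Y=np.array([-.982,.187]); print((c-H)@X,(c-H)@Y)
i,K,T=cam('wrist'); np.savez('w13.npz',i=i,K=K,T=T); cv2.imwrite('pics/w13.png',cv2.resize(i[0:200,180:440,::-1],None,fx=3,fy=3,interpolation=cv2.INTER_CUBIC))
```

```text
[[0.3903 0.1175]
 [0.5497 0.087 ]
 [0.5609 0.1687]
 [0.409  0.1976]] [0.4774517  0.14268864] -10.849060267912053
-0.004967587242496508 -0.0006932987059865595
```

View pics/w13.png

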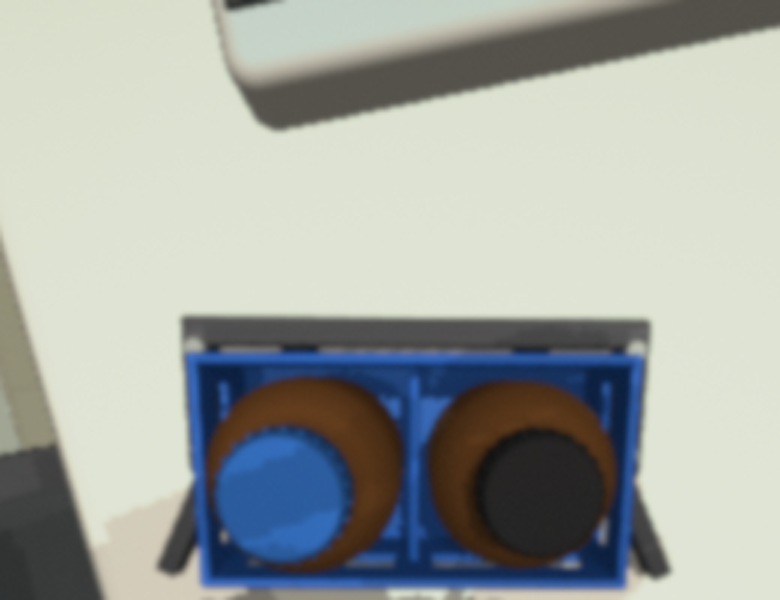

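Run:
```python
from h import *
s=bot.read_state(); print(s['time'],np.round(s['joint_vel'],3))
print(bot.finish_job())
```

```text
16.0 [-0.013 -0.007  0.006 -0.006  0.003  0.002]
the job is handed in; nothing more can be done
None
```

I pushed the larger blue crate with its two amber bottles into the steel dock and handed the job in at 16.0 s. No verdict was reported.

I pushed low on the closed wall band with the open fingertips, the tool tilted about 36° so its body stayed off the rim and bottles. The crate slid at about 8–10 N. At the back stop the force rose to about 52 N with almost no further motion, so I backed off and lifted clear.

**Squareness:** the crate wall lies at −10.8° in the wrist view, against −10.8° measured for the dock.

**Sideways:** the crate is about 1 mm off the dock's axis, with the gaps to the rails about equal.

**Along the dock:** the last rim measurement put the crate 5 mm short of my estimate of home, inside the 6 mm limit with little to spare. I trusted the hard contact over that estimate, because the cameras disagreed by about 8 mm in that direction. The last overhead view also shows both bumpers flush with the crate's wall.

**Everything else:** both bottles stand upright in their cells. The small crate and the white bottle showed no sign of being disturbed, and the arm was clear of everything. I did not measure the other bystanders again at the end, but the arm never pressed on any of them.

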